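Hang the crown-cap bin on the louvred panel under the keeper

ROBOT

A 7-joint arm with a two-finger parallel gripper is mounted at the origin on the work surface. World frame = base frame: x ahead of the robot, y to its left, z up, the work surface at z = 0. Lengths are in m, angles in rad, forces in N, time in s.
With the tool pointing down it reaches from about 0.4 to 0.85 m from the base axis. Payload 6.9 kg.
Tool frame: the origin (TCP) lies at the very end of the fingers, on their centre line; the grasp point (between the pads) lies 19 mm behind it; z points along the fingers, y is the direction in which the jaws open and shut (so a half turn about z gives the same grasp; the last joint's range is limited). The gripper opens to 85 mm and grips with 20 to 120 N. Pads are 22 mm wide; open, the fingers measure 114 mm over their backs; the gripper's body (76 mm by 85 mm) begins 54 mm behind the grasp point. The pads swing forward as they close: fully open they stand 13 mm farther back than shut.
Start: joints at [-1.034, 0.507, -0.238, 1.5, 0.126, 1.149, -0.155], TCP at [0.261, 0.568, 0.231] pointing down, gripper open.
Joint ranges: [-3.08, 3.08], [-0.24, 2.05], [-1.43, 1.35], [0, 2.5], [-1.52, 4.66], [0.17, 1.96], [-2.89, 2.89]. Speed limits (rad/s): [2.39, 2.39, 3.14, 3.14, 3.14, 3.14, 3.14].

INTERFACE

Orientations are given as [roll, pitch, yaw] about the fixed x, y, z axes, in that order (R = Rz(yaw) Ry(pitch) Rx(roll)).
In Python, from bench import * gives the robot as it stands. The module is installed in compiled form; this text tells all that it offers.
- The arm moves only by the tool arm_command, never from a script. Its argument "increments" is one flat list of numbers, 7 for each row, row after row: the shift along the world's x, y, z in m, then the turn, a rotation vector about the world's x, y, z in rad, then the gripper's target within -1 to 1 (shut at 1, half-way at 0, fully open at -1). A call has 1 to 5 rows; each row shifts and turns the commanded pose from where the row before left it; what a row does not reach is not made up. A row lasts 1/8 s, in which the tool goes at most 62.5 mm and 10.7 degrees, less where a joint would pass 70% of its speed; a pose out of reach is approached as far as the arm can. A call is refused whole if a number of a shift passes 0.0625 or a number of a turn 0.188, either way. A call with a gripper value outside its range is refused whole. The fingers move at their own pace and stop on an object; "grip_force" is the grip in N (left out, the last holds). Time passes only in rows, so rows that do not move let the fingers close. It gives the time, the measured TCP pose, the force and the opening at its end, in the units of the state.
- observe(): the state, without advancing time (a new reading comes with each control period).
- read_camera(name): name is "scene" or "top" or "wrist"; returns a dict with "frame" (384x512x3 uint8, red, green, blue), "depth" (384x512 float32, m along the optical axis (not along the pixel's ray), 0 where there is no reading), "intrinsics" (3x3 intrinsics, pixels), "origin" and "attitude" of the camera in the world. Camera axes: x right, y down, z forward; pixel columns grow to the right and rows downward; lengths in m; the calibration is good to about 2 mm. A picture is of the moment at which its call begins.
- job_done(): hands the job in, once; it reports no verdict.
Trained networks look in a picture, given as the dict that the camera call returned (one of the last four; its "shot" number tells which), for a name from the list of things; names that differ only in an ending like _2 or _b are one class to them, and where a whole thing is asked for, a point or a joint stands for the part that bears it (a point fixed in the world has none). Each returns a list of dicts, best first, with "confidence" (0 to 1); they miss things now and then, are a little off and sometimes report something else, mostly with a low value. They report only what shows in the picture. A call takes as long as a camera call.
- boxes_of(picture, label): "at" ([column, row] in pixels, amid what is visible of it).
- place_of(picture, label): "at" ([column, row] in pixels: a listed point, or the origin of a listed thing).
The state is a dict: "time": time; "q": joint angles; "dq": joint speeds; "joint_torque": joint torques, N m; "tool_pos": TCP position; "tcp_rot": TCP orientation; "contact_force": force on the tool from outside, world axes, zero at the start; "ft_torque": the same for the moment, N m; "finger_gap": finger opening in m.
Only numpy, scipy, OpenCV 4.12 (cv2) and the standard library are available. Lean on these libraries where they do the work, as an engineer would, in place of code of your own. Each camera call takes 0.05 s, during which the arm holds its last target.

TASK

Pick up the small bin of bottle caps by its grip tab, lift it over the top louvre of the panel and lower it so its rear lip catches behind the louvre; press it gently down until it is fully home. Then slide it along the louvre under the stop's tongue and push it gently but distinctly against the face of the stop, and let go, leaving it hanging level. Do not knock the other things on the table about.

Things in the scene. Friction and masses are not known exactly. Their poses are not given: they have to be found in the camera images.
- bin: Open grey plastic bin of bottle caps, 0.2 to 0.33 kg, on the table: 90 (its x) x 100 (its y) x 60 mm high, front wall (-x) 40 mm. Origin at the centre of its underside, z up. At the rear (+x) is the lip: a level web 96 mm wide, z=56 to 60 mm, from the back wall (outer face x=45 mm) to x=59 mm, and a flange hanging from it.
- bin_grip (a point): Point in the bin's grip tab to hold it by: bin x=10, y=0, z=80 mm; axes as the bin's. The tab is 10 mm thick in y, from x=-15 to +35 mm, top at z=94 mm; fingers close along the bin's y. Nothing else stands above z=60 mm.
- bin_flange (a point): Middle of the lower edge of the flange of the bin's lip: bin x=57, y=0, z=38 mm; axes as the bin's. The flange is 80 mm wide and 4 mm thick (bin x=55 to 59 mm) and hangs 18 mm below the web's underside; 10 mm are free between it and the back wall.
- panel: Fixed grey louvred panel, 300 mm long along its y, 170 mm high. Origin at table height below the top louvre, z up; louvres on the -x side; a hung bin's axes are parallel to the panel's. The top louvre is an upstanding plate at x=-4 to 0 mm; the back plate is at x=20 to 24 mm. Two lower louvres slope out to about x=-7 mm; the bin's back wall leans on them.
- louvre (a point): Top louvre at mid length: height of its top edge (z=160 mm), panel x=2 mm where the flange's mid-thickness lies when home; axes as the panel's. Home: the web sits on the top edge, bin_flange at z=-18 mm here, x about 0. Panel and bin stand at most 40 N between them (all contacts added).
- strip (a point): Sprung steel strip in the pocket behind the top louvre, all along it (this point: panel x=6, y=0, z=153 mm, on its slope). It slopes from x=10.5 mm, 1 mm below the louvre's top, to x=2.5 mm, 13 mm below. The flange pushes it back against about 3 N of spring: do not count on weight alone to take the bin home, a push of several N does; sliding drags with several N.
- stop: Fixed steel block on the louvre towards the panel's -y end, place varying; axes as the panel's. Origin in the plane of its face, at table height, panel x=0. The face looks to +y, z=128 to 182 mm, x=-34 to 28 mm. Bin against it: bin centre 50 mm from the face. Push the bin on it with at least 3 N for a moment, at most 25 N.
- tongue (a point): Tip of the stop's keeper tongue, middle of its underside: a plate reaching 16 mm from the stop's face towards +y, x=-14 to 14 mm, z=167.5 to 172.5 mm. The web of a bin that is fully home slides under it with 3.5 mm to spare; the bin cannot be lowered straight into its final place.
- cola1: Brown glass bottle, 56 mm across, 195 mm tall, standing; origin at its foot. Leave it.
- cola2: Brown glass bottle like the first. Leave it.
- cola3: Brown glass bottle like the first. Leave it.
- can: Drinks can, 60 mm across, 95 mm tall, standing; origin at its foot. Leave it.
- tape: Cardboard ring, 68 mm across, 24 mm high, lying flat; origin at its foot. Leave it.
- sprayer: Small white bottle, 32 mm across, 90 mm tall, standing; origin at its foot. Leave it.
- scraper: Spatula lying on the table. Leave it.

How it is judged:
On the way, in this order (a step that is already met when the one before it is completed fails the run):
1. the bin's lip is behind the top louvre and pressed fully home (z of bin_flange in the frame of louvre below -0.0155 m and x of bin_flange in the frame of louvre between -0.003 and 0.007 m and y of bin_flange in the frame of louvre between -0.16 and 0.16 m), for 0.2 s.
2. the hanging bin is pushed against the face of the stop (3 N or more) (contact force between bin and stop above 3 N and y of bin in the frame of stop between 0.045 and 0.0525 m and z of bin_flange in the frame of louvre below -0.0155 m), for 0.2 s.
At the end, for the whole second after the job is handed in: The bin hangs at rest and level (within 0.14 rad) with its lip behind the top louvre, fully home (flange edge at least 15.5 mm below the louvre's top edge), its side within 2.5 mm of the stop's face under the tongue, and released (y of bin in the frame of stop between 0.045 and 0.0525 m and z of bin_flange in the frame of louvre between -0.022 and -0.0155 m and x of bin_flange in the frame of louvre between -0.003 and 0.006 m and angle between bin's own z axis and vertical below 0.14 rad and linear speed of bin below 0.02 m/s); the robot touches nothing.
It fails at once if the bin is forced against the panel with more than 40 N (all contacts added up) (contact force between bin and panel above 40 N).
It fails at once if the bin is forced against the stop with more than 25 N (contact force between bin and stop above 25 N).
It fails at once if the bin is tipped by more than 0.5 rad (angle between bin's own z axis and vertical above 0.5 rad).
It fails at once if a bystander is moved by more than 30 mm (distance of any of cola1, cola2, cola3, can, tape, sprayer, scraper from where it was at the start of the episode above 0.03 m).
It also fails if it takes over 58 s, if anything falls off the work surface, if the arm or the gripper's body presses on something with over 40 N, if the wrist force passes 120 N, or if a joint passes its speed limit or range.

## Working session

There is one attempt and no reset: what is moved stays moved. The work goes in short steps, Python scripts to look and compute and a tool call to move; the robot and the scene stay as the last step left them, time stands still between calls to the robot, and variables do not carry over. Pictures are saved under pics/ and viewed, and the job is handed in when it is done.

Besides the shell and the picture viewer there is one more tool, called after ">>>" by a JSON object that holds its "op" and its "data". arm_command: Moves the arm, as the interface text tells. Its arguments: {"type":"object","properties":{"increments":{"type":"array"},"grip_force":{"type":"number"}},"required":["increments"]}

```bash
mkdir -p pics; cat > h.py <<'E'
from bench import *
import numpy as np, cv2
from scipy.spatial.transform import Rotation as Ro
def camR(c):
    a=np.array(c["attitude"],float)
    if a.shape==(3,3): return a
    if a.size==3: return Ro.from_euler('xyz',a).as_matrix()
    return Ro.from_quat(a).as_matrix()
def cloud(c):
    K=np.array(c["intrinsics"]);d=c["depth"];v,u=np.mgrid[:d.shape[0],:d.shape[1]]
    P=np.stack([(u-K[0,2])/K[0,0]*d,(v-K[1,2])/K[1,1]*d,d],-1)
    W=P@camR(c).T+np.array(c["origin"]); W[d<=0]=np.nan
    return W
def atz(c,px,z):
    K=np.array(c["intrinsics"]);r=camR(c)@np.array([(px[0]-K[0,2])/K[0,0],(px[1]-K[1,2])/K[1,1],1]);o=np.array(c["origin"])
    return o+r*(z-o[2])/r[2]
def save(c,n): cv2.imwrite("pics/%s.png"%n,c["frame"][:,:,::-1])
E
python3 - <<'E'
from h import *
import pickle
o=observe();print({k:np.round(v,4).tolist() for k,v in o.items()})
for n in ["scene","top"]:
    c=read_camera(n);save(c,n+"0");print(n,c["attitude"],c["origin"],c["intrinsics"])
    W=cloud(c);pickle.dump((c,W),open(n+".pkl","wb"))
    for l,z in [("bin",0),("bin_grip",.08),("bin_flange",.038),("panel",0),("louvre",.16),("stop",0),("tongue",.1675),("strip",.153),("cola1",0),("can",0),("tape",0),("sprayer",0),("scraper",0)]:
        for r in place_of(c,l)[:4]:
            if r["confidence"]>.25: print(l,np.round(r["at"],1),round(r["confidence"],2),np.round(atz(c,r["at"],z),3))
E
```

```text
{'time': 0.0, 'q': [-1.0345, 0.5083, -0.2375, 1.5011, 0.1257, 1.1489, -0.1548], 'dq': [-0.0004, -0.0004, -0.0014, 0.0005, 0.0005, 0.0001, -0.0024], 'joint_torque': [-0.0012, -62.0595, -2.187, -24.9655, 0.0127, 0.0116, 0.0], 'tool_pos': [0.2609, 0.5674, 0.2305], 'tcp_rot': [-3.1398, 0.0, 2.7108], 'contact_force': [-1.1149, -0.5685, 0.0705], 'ft_torque': [0.0001, -0.0083, -0.0083], 'finger_gap': 0.0853}
scene [-2.32427511  0.01893215  1.11911518] [ 1.24662099 -0.45351289  0.86736561] [[435.11736094   0.         262.6214848 ]
 [  0.         435.11736094 192.82894262]
 [  0.           0.           1.        ]]
bin [275.1 233. ] 0.71 [ 0.563 -0.103  0.   ]
bin [392.6 164.3] 0.68 [0.474 0.352 0.   ]
bin_grip [275.8 216.8] 0.92 [ 0.579 -0.109  0.08 ]
bin_grip [290.2 187.5] 0.53 [ 0.5   -0.026  0.08 ]
bin_flange [294.8 220.7] 0.89 [ 0.578 -0.053  0.038]
panel [365.1 186.2] 0.74 [0.519 0.217 0.   ]
louvre [374.  144.7] 0.87 [0.528 0.211 0.16 ]
stop [366.4 187.9] 0.52 [0.527 0.216 0.   ]
tongue [395.  164.2] 0.65 [0.626 0.202 0.167]
strip [371.8 146.5] 0.59 [0.525 0.207 0.153]
strip [373.2 144
[... 767 characters left out ...]
grip [250.1 183.8] 0.82 [ 0.582 -0.096  0.08 ]
bin_flange [239.3 188.1] 0.77 [ 0.577 -0.062  0.038]
panel [156.4 204.5] 0.69 [0.53  0.205 0.   ]
louvre [144.8 195.1] 0.73 [0.533 0.205 0.16 ]
stop [161.9 175.5] 0.84 [0.625 0.191 0.   ]
stop [149.8 166.6] 0.57 [0.655 0.232 0.   ]
tongue [150.5 166. ] 0.85 [0.617 0.19  0.167]
strip [143. 193.] 0.65 [0.54  0.212 0.153]
cola1 [337.5 175.4] 0.96 [ 0.626 -0.378  0.   ]
cola1 [308.8 149.2] 0.77 [ 0.714 -0.287  0.   ]
cola1 [327.8 209.1] 0.72 [ 0.516 -0.344  0.   ]
can [240.4 131.9] 0.56 [ 0.773 -0.062  0.   ]
tape [214.2 238.7] 0.5 [0.421 0.018 0.   ]
sprayer [312.1 240.4] 0.41 [ 0.416 -0.291  0.   ]
scraper [358.9 276.5] 0.79 [ 0.304 -0.435  0.   ]
```

View pics/scene0.png

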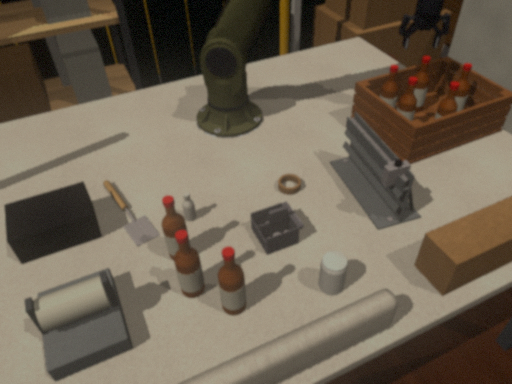

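View pics/top0.png

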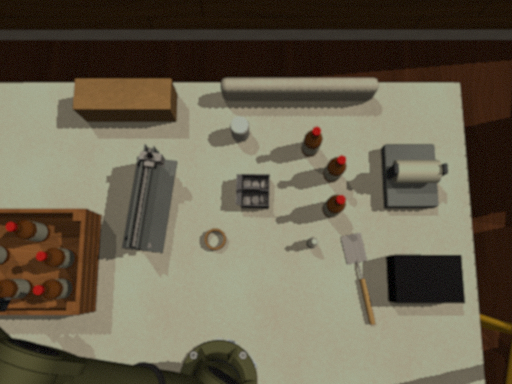

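```bash
python3 - <<'E'
from h import *
import pickle
for n in ["top","scene"]:
    c,W=pickle.load(open(n+".pkl","rb"))
    print(n)
    f=W.reshape(-1,3)
    def fit(m,name):
        p=f[m&np.isfinite(f).all(1)]
        if len(p)<5: print(name,len(p));return
        q=p[:,:2]; r=cv2.minAreaRect((q*1000).astype(np.float32))
        print(name,len(p),"mean",p.mean(0).round(4),"rect",np.round(r[0],1),np.round(r[1],1),round(r[2],1))
    x,y,z=f.T
    b=(abs(x-.57)<.1)&(abs(y+.1)<.1)
    fit(b&(z>.064)&(z<.15),"tab")
    fit(b&(z>.086)&(z<.15),"tabtop")
    fit(b&(z>.048)&(z<.064),"rim")
    p=(x>.3)&(x<.72)&(y>.08)&(y<.4)
    fit(p&(z>.165)&(z<.21),"stop>165")
    fit(p&(z>.1765)&(z<.21),"stoptop")
    fit(p&(z>.1635)&(z<.1745),"tongue/back")
    fit(p&(z>.154)&(z<.164),"louvre")
    fit(p&(z>.12)&(z<.21),"panel up")
    print(np.histogram(z[p&(z>.1)],bins=np.arange(.1,.2,.005)))
E
```

```text
top
tab 104 mean [ 0.568  -0.0959  0.0851] rect [ 567.4 -103.3] [ 97.6 102.3] 0.1
tabtop 68 mean [ 0.5681 -0.099   0.093 ] rect [568.  -99.1] [48.6 11.2] 88.4
rim 280 mean [ 0.5705 -0.0818  0.0579] rect [ 568.4 -101.9] [103.  101.3] 88.4
stop>165 414 mean [0.5871 0.207  0.1755] rect [531.5 216.5] [ 63.3 296.6] 76.8
stoptop 162 mean [0.642  0.189  0.1838] rect [640.3 191. ] [62.8 27.3] 84.8
tongue/back 263 mean [0.5451 0.2197 0.1693] rect [530.5 202.8] [ 60.  300.2] 82.9
louvre 453 mean [0.517  0.2158 0.1581] rect [530.4 204.9] [ 58.1 300.2] 81.7
panel up 2016 mean [0.5031 0.2547 0.1516] rect [492.7 297.1] [199.9 415.3] 76.4
(array([ 61, 143, 107,  74,  57,  98, 122, 295, 224, 157, 247, 266, 136,
       121, 118,  51,  76,  20,  23]), array([0.1  , 0.105, 0.11 , 0.115, 0.12 , 0.125, 0.13 , 0.135, 0.14 ,
       0.145, 0.15 , 0.155, 0.16 , 0.165, 0.17 , 0.175, 0.18 , 0.185,
       0.19 , 0.195]))
scene
tab 249 mean [ 0.5735 -0.0998  0.0824] rect [ 571.7 -101.7] [98.5 99.1] 89.0
tabtop 108 mean [ 0.5718 -0.1017  0.0936] rect [ 570.5 -100.8] [50.3 13.6] 87.2
rim 591 mean [ 0.5739 -0.0961  0.0577] rect [ 570.4 -102.7] [105.5 103.1] 88.6
stop>165 546 mean [0.6008 0.2021 0.1765] rect [533.4 217.6] [ 64.7 294.2] 76.0
stoptop 226 mean [0.6476 0.1861 0.1853] rect [645.3 189.2] [64.3 25.1] 82.2
tongue/back 350 mean [0.561 0.215 0.169] rect [532.9 201.8] [ 60.4 297.5] 82.9
louvre 640 mean [0.537  0.2114 0.1591] rect [531.6 199.9] [ 60.3 300.6] 83.5
panel up 2440 mean [0.5333 0.2412 0.1527] rect [494.3 296.2] [203.6 419.4] 76.3
(array([ 86, 155, 211, 201, 108, 128, 203, 208, 297, 130, 195, 317, 308,
       135, 167,  51, 106,  46,  18]), array([0.1  , 0.105, 0.11 , 0.115, 0.12 , 0.125, 0.13 , 0.135, 0.14 ,
       0.145, 0.15 , 0.155, 0.16 , 0.165, 0.17 , 0.175, 0.18 , 0.185,
       0.19 , 0.195]))
```

The scene view shows the bin at about (275,228), lip facing the panel. The panel runs from about (350,130) to (405,215), with the stop at its near end. The bottles stand left of the bin and the can is at (333,272). I'll hover over the bin first.

>>> {"op": "arm_command", "data": {"increments": [0,0,0.05,0,0,0,-1,0.026,-0.055,0,0,0,-0.098,-1,0.026,-0.055,0,0,0,-0.098,-1,0.026,-0.055,0,0,0,-0.098,-1,0.026,-0.055,0,0,0,-0.098,-1]}}

```text
time: 2.02
tool_pos: [0.3657, 0.346, 0.2815]
tcp_rot: [3.141, 0.0, 2.315]
contact_force: [1.1, 0.6, -0.1]
finger_gap: 0.0855
```

>>> {"op": "arm_command", "data": {"increments": [0.026,-0.055,0,0,0,-0.098,-1,0.026,-0.055,0,0,0,-0.098,-1,0.026,-0.055,0,0,0,-0.098,-1,0.026,-0.055,0,0,0,-0.098,-1,0.026,-0.055,0,0,0,-0.098,-1]}}

```text
time: 2.65
tool_pos: [0.4957, 0.0712, 0.2817]
tcp_rot: [3.141, -0.0, 1.826]
contact_force: [1.3, 0.5, 0.5]
finger_gap: 0.0851
```

>>> {"op": "arm_command", "data": {"increments": [0.026,-0.055,0,0,0,-0.098,-1,0.026,-0.055,0,0,0,-0.098,-1,0.022,-0.008,-0.03,0,0,0,-1,0,0,0,0,0,0,-1,0,0,0,0,0,0,-1]}}

```text
time: 3.28
tool_pos: [0.5687, -0.0444, 0.2517]
tcp_rot: [-3.141, -0.0, 1.634]
contact_force: [-0.3, 0.2, 0.6]
finger_gap: 0.0856
```

```bash
python3 - <<'E'
from h import *
import pickle
o=observe();print({k:np.round(v,4).tolist() for k,v in o.items()})
c=read_camera("wrist");save(c,"w1");W=cloud(c);pickle.dump((c,W),open("w1.pkl","wb"));print(c["origin"],c["attitude"])
for l,z in [("bin",0),("bin_grip",.08),("bin_flange",.038)]:
    for r in place_of(c,l)[:2]: print(l,np.round(r["at"],1),r["confidence"],atz(c,r["at"],z).round(4))
f=W.reshape(-1,3);f=f[np.isfinite(f).all(1)];x,y,z=f.T
for a,b in [(.088,.12),(.054,.064),(.03,.064)]:
    m=(z>a)&(z<b)&(abs(x-.57)<.08)&(abs(y+.1)<.1);r=cv2.minAreaRect((f[m,:2]*1000).astype(np.float32));print(m.sum(),np.median(f[m],0),r)
E
```

```text
{'time': 3.275, 'q': [-0.11, 0.4089, 0.2184, 1.6189, -0.0961, 1.1247, 0.1955], 'dq': [-0.0116, -0.022, 0.0001, -0.0043, 0.0006, -0.002, 0.0008], 'joint_torque': [0.6429, -52.7106, 3.3694, -24.4989, 0.0398, -0.0535, 0.0099], 'tool_pos': [0.5687, -0.0444, 0.2517], 'tcp_rot': [-3.1413, -0.0005, 1.6338], 'contact_force': [-0.2643, 0.1658, 0.6497], 'ft_torque': [-0.0418, 0.0238, 0.0413], 'finger_gap': 0.0856}
[0.56490319 0.0199753  0.39428613] [ 2.87874337e+00 -9.12536634e-05  6.32092070e-02]
bin [252.8 217.7] 0.79 [ 0.5711 -0.1149  0.    ]
bin_grip [257.  232.7] 0.67 [ 0.5754 -0.104   0.08  ]
bin_flange [258.1 176.9] 0.58 [ 0.5736 -0.0523  0.038 ]
461 [ 0.57119576 -0.09964167  0.09381229] ((571.2500610351562, -101.14087677001953), (50.49626159667969, 9.971904754638672), 88.94942474365234)
1995 [ 0.57148348 -0.06392707  0.05979339] ((571.1342163085938, -104.49762725830078), (104.78912353515625, 100.02423095703125), 89.00379943847656)
2955 [ 0.57233811 -0.06725586  0.05918998] ((571.1328125, -104.57768249511719), (105.00714874267578, 100.02423095703125), 89.00379943847656)
```

View pics/w1.png

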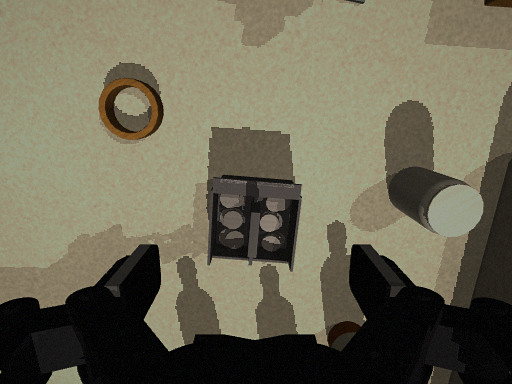

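The wrist view shows the bin with its tab at about (255,215) and the lip toward the top of the image. The measured tab centre is (0.571,-0.101) with yaw about 89°. Descending to grasp.

>>> {"op": "arm_command", "data": {"increments": [0.0023,-0.0606,0,0,0,-0.081,-1,0,0,-0.06,0,0,0,-1,0,0,-0.06,0,0,0,-1,0,0,-0.04,0,0,0,-1,0,0,0,0,0,0,-1]}}

```text
time: 4.1
tool_pos: [0.5695, -0.1048, 0.0894]
tcp_rot: [-3.136, -0.001, 1.553]
contact_force: [0.5, 0.5, 1.4]
finger_gap: 0.0856
```

```bash
python3 - <<'E'
from h import *
o=observe();print({k:np.round(v,4).tolist() for k,v in o.items()})
c=read_camera("wrist");save(c,"w2");W=cloud(c)
f=W.reshape(-1,3);f=f[np.isfinite(f).all(1)];x,y,z=f.T
for a,b in [(.088,.0985),(.054,.064)]:
    m=(z>a)&(z<b)&(abs(x-.57)<.08)&(abs(y+.1)<.1);r=cv2.minAreaRect((f[m,:2]*1000).astype(np.float32));print(m.sum(),np.median(f[m],0),r)
E
```

```text
{'time': 4.1, 'q': [0.0074, 0.5938, 0.2083, 1.8037, -0.1676, 0.7666, 0.2845], 'dq': [-0.0031, -0.0581, 0.0192, -0.0664, 0.0103, 0.0458, -0.0071], 'joint_torque': [0.2331, -57.8413, 3.9847, -17.5649, -0.0991, -0.708, 0.1206], 'tool_pos': [0.5695, -0.1048, 0.0894], 'tcp_rot': [-3.1364, -0.0009, 1.5525], 'contact_force': [0.5499, 0.4945, 1.3761], 'ft_torque': [-0.0193, 0.0151, 0.0002], 'finger_gap': 0.0856}
2122 [ 0.57125959 -0.09907297  0.09389399] ((571.2510375976562, -101.18983459472656), (49.98798751831055, 9.884563446044922), 88.82560729980469)
8085 [ 0.57174186 -0.06443375  0.05991585] ((571.129150390625, -104.43061828613281), (104.00615692138672, 100.66582489013672), 88.90796661376953)
```

View pics/w2.png

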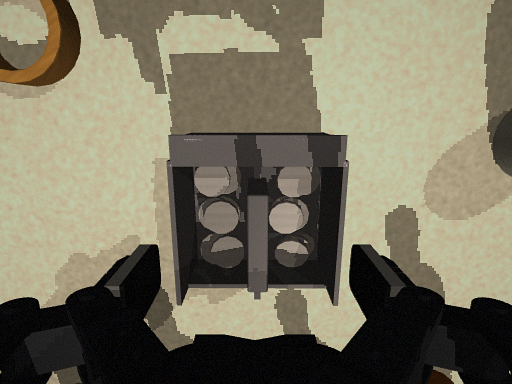

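The bin's tab is centred between the fingers at about (258,240). Next: down, grip and lift.

>>> {"op": "arm_command", "data": {"increments": [0.0015,0,-0.026,0,0,0,-1,0,0,0,0,0,0,-0.3,0,0,0,0,0,0,0.5,0,0,0,0,0,0,1,0,0,0,0,0,0,1], "grip_force": 70}}

```text
time: 4.78
tool_pos: [0.5731, -0.1058, 0.0662]
tcp_rot: [3.141, 0.0, 1.552]
contact_force: [-2.1, 0.7, 1.3]
finger_gap: 0.0124
```

>>> {"op": "arm_command", "data": {"increments": [0,0,0,0,0,0,1,0,0,0,0,0,0,1,0,0,0,0,0,0,1,0,0,0,0,0,0,1]}}

```text
time: 5.28
tool_pos: [0.5731, -0.1058, 0.0662]
tcp_rot: [3.141, -0.0, 1.552]
contact_force: [-1.0, 0.2, 6.9]
finger_gap: 0.0088
```

>>> {"op": "arm_command", "data": {"increments": [0,0,0.02,0,0,0,1,0,0,0.04,0,0,0,1,0,0,0.05,0,0,0,1,0,0,0.05,0,0,0,1,0,0,0,0,0,0,1]}}

```text
time: 5.9
tool_pos: [0.5746, -0.1064, 0.2291]
tcp_rot: [3.135, 0.001, 1.552]
contact_force: [-0.5, -0.1, -4.2]
finger_gap: 0.0085
```

>>> {"op": "arm_command", "data": {"increments": [-0.03,0.03,0,0,0,0,1,-0.03,0.03,0,0,0,0,1,0,0,0,0,0,0,1]}}

```text
time: 6.28
tool_pos: [0.5098, -0.0428, 0.2239]
tcp_rot: [-3.137, -0.002, 1.556]
contact_force: [0.0, -1.3, -3.8]
finger_gap: 0.0089
```

```bash
cat > look.py <<'E'
from h import *
import pickle,sys
n=sys.argv[1]
o=observe();print({k:np.round(v,4).tolist() for k,v in o.items() if k in("time","tool_pos","tcp_rot","contact_force","finger_gap")})
for cam in sys.argv[2:]:
    c=read_camera(cam);save(c,n+cam);W=cloud(c);pickle.dump((c,W),open(n+cam+".pkl","wb"))
    for l,z in [("bin_grip",o["tool_pos"][2]+.017),("bin_flange",o["tool_pos"][2]-.025),("louvre",.16),("stop",0),("tongue",.1675),("strip",.153)]:
        for r in place_of(c,l)[:2]:
            if r["confidence"]>.3: print(cam,l,np.round(r["at"],1),round(r["confidence"],2),atz(c,r["at"],z).round(4))
E
python3 look.py a wrist top scene
```

```text
{'time': 6.275, 'tool_pos': [0.5098, -0.0428, 0.2239], 'tcp_rot': [-3.1371, -0.0019, 1.5555], 'contact_force': [0.0377, -1.2785, -3.8244], 'finger_gap': 0.0089}
wrist bin_grip [258.1 254.1] 0.84 [ 0.5119 -0.0381  0.2409]
wrist louvre [257.6 253.9] 0.64 [ 0.5116 -0.0762  0.16  ]
top bin_grip [228.1 195.7] 0.8 [ 0.5172 -0.0392  0.2409]
top louvre [145.5 193.3] 0.81 [0.5381 0.2031 0.16  ]
top louvre [144.1 193.4] 0.51 [0.5378 0.2071 0.16  ]
top stop [160.1 173.7] 0.81 [0.6314 0.1972 0.    ]
top tongue [146.9 167. ] 0.53 [0.6139 0.2006 0.1675]
top strip [308.1 150.5] 0.74 [ 0.6673 -0.2671  0.153 ]
top strip [145.3 194.6] 0.55 [0.5356 0.2052 0.153 ]
scene bin_grip [288.3 141.7] 0.77 [ 0.507  -0.0393  0.2409]
scene bin_flange [303.2 153.9] 0.57 [ 0.5188 -0.0028  0.1989]
scene louvre [373.5 144.6] 0.56 [0.5275 0.21   0.16  ]
scene louvre [304.5 151.1] 0.56 [0.4677 0.0324 0.16  ]
scene tongue [393.6 163.5] 0.74 [0.6222 0.2003 0.1675]
scene strip [371.2 144.2] 0.72 [0.5161 0.2122 0.153 ]
```

View pics/awrist.png

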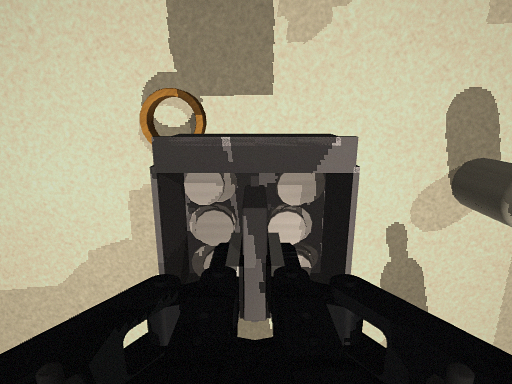

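View pics/ascene.png

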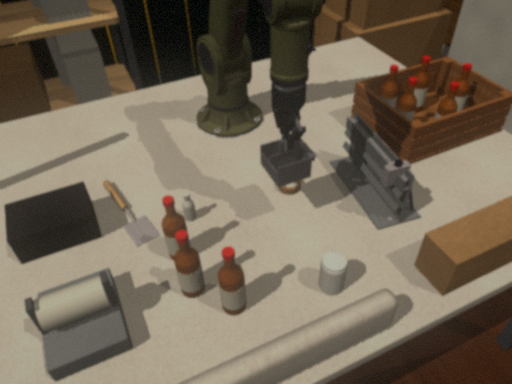

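The bin is held level at about (287,160) in the scene view. I'll move it nearer the panel, still high, to measure the louvre and stop.

>>> {"op": "arm_command", "data": {"increments": [0,0,0.05,0,0,0,1,0,0.05,0,0,0,-0.05,1,0,0.05,0,0,0,-0.05,1,0,0.03,0,0,0,0,1,0,0,0,0,0,0,1]}}

```text
time: 7.95
tool_pos: [0.5125, 0.0876, 0.2751]
tcp_rot: [-3.141, -0.001, 1.457]
contact_force: [-0.8, -1.3, -2.6]
finger_gap: 0.0087
```

```bash
python3 look.py b wrist top scene
```

```text
{'time': 7.95, 'tool_pos': [0.5125, 0.0876, 0.2751], 'tcp_rot': [-3.1409, -0.0013, 1.4571], 'contact_force': [-0.8359, -1.2547, -2.6497], 'finger_gap': 0.0087}
wrist bin_grip [257.5 255. ] 0.65 [0.5148 0.0918 0.2921]
wrist bin_flange [255.3 138. ] 0.88 [0.5192 0.1382 0.2501]
wrist bin_flange [254.4  67.6] 0.48 [0.5226 0.1724 0.2501]
wrist louvre [267.2  36. ] 0.87 [0.5357 0.2043 0.16  ]
wrist tongue [382.7  31. ] 0.69 [0.618  0.1967 0.1675]
wrist tongue [263.7  27.2] 0.37 [0.5334 0.2088 0.1675]
top bin_grip [175.7 191.5] 0.81 [0.5193 0.0933 0.2921]
top stop [187.1 202.6] 0.5 [0.5365 0.1069 0.    ]
top tongue [185.4 197.9] 0.51 [0.5235 0.087  0.1675]
scene bin_grip [336.9 114.1] 0.86 [0.5239 0.0816 0.2921]
scene bin_grip [190.4 213.9] 0.63 [ 0.6805 -0.3392  0.2921]
scene bin_flange [351.  123.9] 0.67 [0.5243 0.1274 0.2501]
scene bin_flange [190.1 288.8] 0.51 [ 0.8065 -0.3889  0.2501]
scene louvre [371.1 145.5] 0.87 [0.5278 0.202  0.16  ]
scene stop [178.2 252.1] 0.47 [ 0.5086 -0.3536  0.    ]
scene tongue [393.2 162.6] 0.61 [0.6189 0.2016 0.1675]
scene strip [372.3 147.9] 0.93 [0.5308 0.205  0.153 ]
scene strip [331.9 287.4] 0.33 [ 0.8581 -0.1305  0.153 ]
```

View pics/bwrist.png

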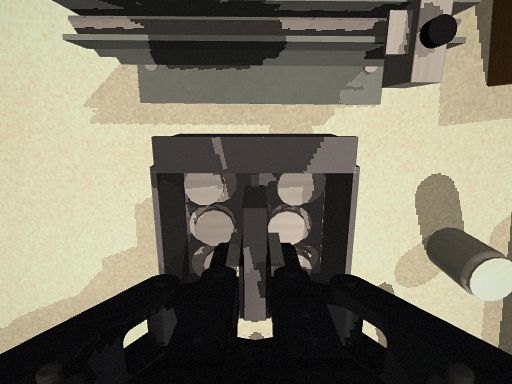

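The wrist view shows the louvred panel across the top (rows 0–65), the stop at about (415,45) and the bin lip at row 150. Now I'll fit the geometry from depth.

```bash
cat > geo.py <<'E'
from h import *
import pickle,sys
for n in sys.argv[1:]:
    c,W=pickle.load(open(n+".pkl","rb")); f=W.reshape(-1,3);f=f[np.isfinite(f).all(1)]
    print(n)
    for yaw in [np.radians(83)]:
        a=np.array([np.cos(yaw),np.sin(yaw)]);b=np.array([-np.sin(yaw),np.cos(yaw)])
        o=np.array([.533,.205]);X=(f[:,:2]-o)@a;Y=(f[:,:2]-o)@b;z=f[:,2]
        # side: X panel-like; Y panel-like relative
        reg=(abs(X)<.06)&(abs(Y)<.17)
        # louvre front edges: top points of the z 0.15-.163 in y slices
        for y0 in np.arange(-.12,.15,.03):
            m=reg&(abs(Y-y0)<.015)&(z>.15)&(z<.164)&(X<.012)
            if m.sum()>3: print(" Y %.3f n%d X range %.4f..%.4f zmax %.4f"%(y0,m.sum(),X[m].min(),X[m].max(),z[m].max()))
        for y0 in np.arange(-.12,.15,.03):
            m=reg&(abs(Y-y0)<.015)&(z>.165)&(z<.178)&(X>.008)
            if m.sum()>3: print(" back Y %.3f n%d X range %.4f..%.4f med z %.4f"%(y0,m.sum(),X[m].min(),X[m].max(),np.median(z[m])))
        m=reg&(z>.176)&(Y<-.03);m2=m&(z<.183)
        for q in (m,m2):
            if q.sum()>3: print(" stop top n%d X %.4f..%.4f Y %.4f..%.4f zmed %.4f"%(q.sum(),*np.percentile(X[q],[1,99]),*np.percentile(Y[q],[1,99]),np.median(z[q])), cv2.minAreaRect((f[q,:2]*1000).astype(np.float32)))
        m=reg&(z>.165)&(z<.1745)&(Y<-.05)&(X<.018)
        if m.sum()>3: print(" tongue n%d X %.4f..%.4f Y %.4f..%.4f zmed %.4f"%(m.sum(),*np.percentile(X[m],[1,99]),*np.percentile(Y[m],[1,99]),np.median(z[m])))
E
python3 geo.py bwrist top scene awrist 2>&1; cp top.pkl top0.pkl
```

```text
bwrist
 Y -0.120 n26 X range -0.0337..-0.0335 zmax 0.1587
 Y -0.090 n711 X range -0.0337..0.0119 zmax 0.1639
 Y -0.060 n902 X range -0.0040..0.0120 zmax 0.1620
 Y -0.030 n884 X range -0.0040..0.0120 zmax 0.1623
 Y 0.000 n864 X range -0.0042..0.0120 zmax 0.1620
 Y 0.030 n908 X range -0.0041..0.0120 zmax 0.1623
 Y 0.060 n882 X range -0.0041..0.0120 zmax 0.1622
 Y 0.090 n882 X range -0.0041..0.0120 zmax 0.1622
 Y 0.120 n903 X range -0.0042..0.0119 zmax 0.1617
 Y 0.150 n350 X range -0.0042..0.0117 zmax 0.1621
 back Y -0.120 n22 X range 0.0201..0.0219 med z 0.1699
 back Y -0.090 n542 X range 0.0080..0.0215 med z 0.1720
 back Y -0.060 n158 X range 0.0199..0.0216 med z 0.1685
 back Y -0.030 n146 X range 0.0197..0.0210 med z 0.1685
 back Y 0.000 n126 X range 0.0196..0.0212 med z 0.1682
 back Y 0.030 n111 X range 0.0196..0.0208 med z 0.1678
 back Y 0.060 n94 X range 0.0197..0.0206 med z 0.1675
 back Y 0.090 n83 X range 0.0196..0.0206 med z 0.1671
 back Y 0.120 n60 X range 0.0195..0.0207 med z 0.1668
 back Y 0.150 n26 X range 0.0196..0.0206 med z 0.1664
 stop top n3105 X -0.0333..0.0175 Y -0.1
[... 2475 characters left out ...]
ange 0.0197..0.0271 med z 0.1705
 back Y 0.030 n23 X range 0.0191..0.0261 med z 0.1696
 back Y 0.060 n27 X range 0.0206..0.0266 med z 0.1703
 back Y 0.090 n21 X range 0.0204..0.0249 med z 0.1713
 back Y 0.120 n18 X range 0.0191..0.0256 med z 0.1701
 back Y 0.150 n12 X range 0.0188..0.0269 med z 0.1705
 stop top n230 X -0.0337..0.0288 Y -0.1249..-0.1007 zmed 0.1841 ((638.9930419921875, 189.66075134277344), (64.22723388671875, 36.7179069519043), 83.78834533691406)
 stop top n79 X -0.0338..0.0298 Y -0.1255..-0.0913 zmed 0.1804 ((639.0050048828125, 189.87677001953125), (63.710548400878906, 36.729496002197266), 83.94828796386719)
 tongue n76 X -0.0329..0.0173 Y -0.1254..-0.0845 zmed 0.1701
awrist
```

```bash
python3 - <<'E'
from h import *
for n,r in [("bwrist",(0,120,40,500)),]:
    im=cv2.imread("pics/%s.png"%n)[r[0]:r[1],r[2]:r[3]];cv2.imwrite("pics/crop1.png",cv2.resize(im,None,fx=1.7,fy=1.7,interpolation=cv2.INTER_CUBIC))
im=cv2.imread("pics/top0.png")[135:265,110:200];cv2.imwrite("pics/crop2.png",cv2.resize(im,None,fx=4.4,fy=4.4,interpolation=cv2.INTER_CUBIC))
E
```

```text
(no output)
```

View pics/crop1.png

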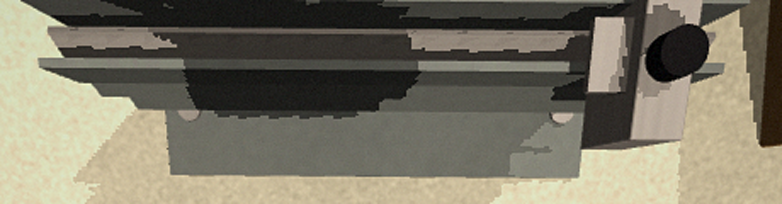

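View pics/crop2.png

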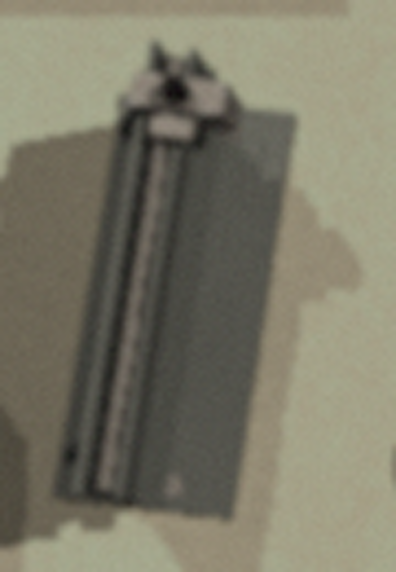

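```bash
cat > binm.py <<'E'
from h import *
import pickle,sys
n=sys.argv[1]; tp=np.array(eval(sys.argv[2])); tz=tp[2]
c,W=pickle.load(open(n+".pkl","rb")); f=W.reshape(-1,3);f=f[np.isfinite(f).all(1)]
yaw=np.radians(83);a=np.array([np.cos(yaw),np.sin(yaw)]);b=np.array([-np.sin(yaw),np.cos(yaw)])
o=np.array([.533,.205]);X=(f[:,:2]-o)@a;Y=(f[:,:2]-o)@b;z=f[:,2]
T=(tp[:2]-o)@np.array([a,b]).T;print("tool X,Y",T.round(4))
# web: top surface, ahead of the tool 25..58mm
m=(abs(Y-T[1])<.06)&(X-T[0]>.034)&(X-T[0]<.065)&(abs(z-(tz-.004))<.012)
zm=np.median(z[m]); print("web",m.sum(),"z",zm,"rel tool",zm-tz)
mm=m&(abs(z-zm)<.004)
print("X %.4f..%.4f  Y %.4f..%.4f"%(*np.percentile(X[mm],[.5,99.5]),*np.percentile(Y[mm],[.5,99.5])))
r=cv2.minAreaRect((f[mm,:2]*1000).astype(np.float32));print(r)
# tilt: plane fit
A=np.c_[X[mm]-T[0],Y[mm]-T[1],np.ones(mm.sum())];k=np.linalg.lstsq(A,z[mm],rcond=None)[0];print("slope X,Y",k)
# front edge of web by Y slices
for y in np.linspace(-.04,.04,5):
    s=mm&(abs(Y-T[1]-y)<.01);print(round(y,3),X[s].max().round(4),end="; ")
m=(abs(Y-T[1])<.03)&(abs(X-T[0])<.06)&(abs(z-(tz+.027))<.006)
if m.sum()>5:
    r=cv2.minAreaRect((f[m,:2]*1000).astype(np.float32));print("\ntab?",m.sum(),r,np.median(z[m]))
E
python3 binm.py bwrist "[0.5125,0.0876,0.2751]"
```

```text
tool X,Y [-0.119  0.006]
web 7811 z 0.26886647288846943 rel tool -0.006233527111530579
X -0.0843..-0.0655  Y -0.0425..0.0543
((517.8416137695312, 131.14678955078125), (19.707090377807617, 100.20628356933594), 82.98906707763672)
slope X,Y [-0.01655687  0.00092359  0.26956454]
-0.04 -0.0653; -0.02 -0.0654; 0.0 -0.0656; 0.02 -0.0658; 0.04 -0.066; 
tab? 3483 ((513.017333984375, 92.16893768310547), (47.99085235595703, 32.0337028503418), 55.526214599609375) 0.30275530439716203
```

>>> {"op": "arm_command", "data": {"increments": [0.009,0.023,0,0,0,-0.009,1,0.009,0.023,0,0,0,0,1,0.009,0.023,-0.02,0,0,0,1,0,0,-0.025,0,0,0,1,0,0,0,0,0,0,1]}}

```text
time: 9.62
tool_pos: [0.5387, 0.154, 0.2284]
tcp_rot: [-3.138, 0.002, 1.444]
contact_force: [0.1, 0.2, -3.1]
finger_gap: 0.0089
```

>>> {"op": "arm_command", "data": {"increments": [0,0,0,0,0,0,1,0,0,0,0,0,0,1]}}

```text
time: 9.88
tool_pos: [0.5405, 0.1532, 0.2315]
tcp_rot: [3.14, -0.001, 1.442]
contact_force: [0.3, 0.0, -2.0]
finger_gap: 0.0091
```

```bash
python3 look.py c wrist scene; python3 - <<'E'
from h import *
print(observe()["tool_pos"])
E
python3 geo.py cwrist
```

```text
{'time': 9.875, 'tool_pos': [0.5405, 0.1532, 0.2315], 'tcp_rot': [3.1398, -0.0009, 1.4423], 'contact_force': [0.2598, 0.046, -1.9938], 'finger_gap': 0.0091}
wrist bin_grip [256.2 253.8] 0.92 [0.5423 0.158  0.2485]
wrist bin_flange [257.4 135.3] 0.63 [0.5492 0.2049 0.2065]
wrist louvre [236.2 131.1] 0.64 [0.5357 0.2061 0.16  ]
wrist tongue [367.2 127.2] 0.71 [0.6195 0.1982 0.1675]
wrist tongue [256.9 135.9] 0.56 [0.5489 0.2018 0.1675]
wrist strip [232.2 124.1] 0.59 [0.5332 0.2107 0.153 ]
scene bin_grip [366.2 126.6] 0.58 [0.5494 0.1553 0.2485]
scene bin_flange [377.2 134.9] 0.55 [0.5454 0.1996 0.2065]
scene louvre [370.7 143.8] 0.81 [0.5212 0.2055 0.16  ]
scene tongue [392.3 163.1] 0.72 [0.6195 0.1984 0.1675]
scene strip [372.8 147.2] 0.93 [0.5289 0.208  0.153 ]
[0.53979475 0.1532772  0.23024097]
cwrist
 Y -0.090 n580 X range -0.0331..0.0119 zmax 0.1639
 Y -0.060 n585 X range -0.0016..0.0120 zmax 0.1617
 Y -0.030 n561 X range -0.0001..0.0117 zmax 0.1613
 Y 0.000 n559 X range 0.0000..0.0118 zmax 0.1613
 Y 0.030 n548 X range -0.0009..0.0120 zmax 0.1615
 Y 0.060 n714 X range -0.0035..0.0
[... 416 characters left out ...]
0.0202..0.0242 med z 0.1700
 back Y 0.030 n339 X range 0.0203..0.0241 med z 0.1701
 back Y 0.060 n344 X range 0.0201..0.0243 med z 0.1700
 back Y 0.090 n339 X range 0.0201..0.0239 med z 0.1701
 back Y 0.120 n340 X range 0.0203..0.0241 med z 0.1700
 back Y 0.150 n84 X range 0.0200..0.0241 med z 0.1699
 stop top n24927 X -0.0597..0.0249 Y -0.1224..-0.0304 zmed 0.2857 ((608.5811157226562, 177.8929901123047), (117.94556427001953, 70.13496398925781), 12.232088088989258)
 stop top n3739 X -0.0568..0.0278 Y -0.1243..-0.0396 zmed 0.1817 ((620.8760375976562, 170.32574462890625), (119.77497863769531, 59.37485122680664), 36.641563415527344)
 tongue n2063 X -0.0589..0.0161 Y -0.1033..-0.0515 zmed 0.1721
```

View pics/cwrist.png

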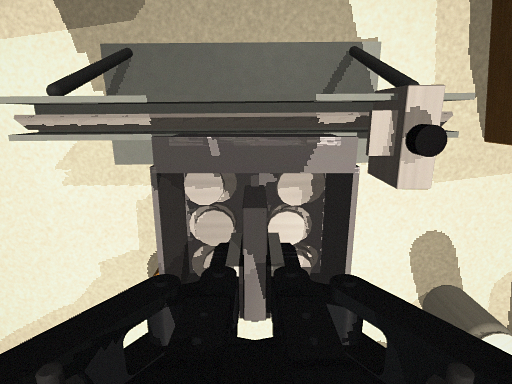

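View pics/cscene.png

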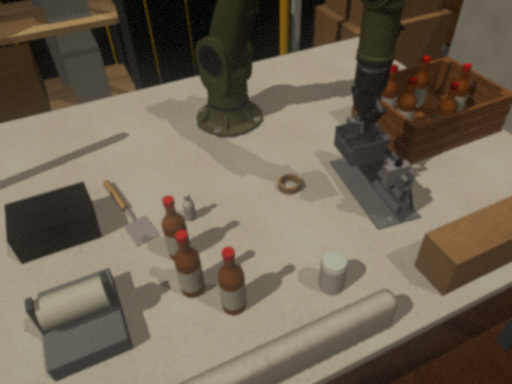

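The bin is above the louvre, with the lip edge at row 138 just in front of the pocket and the tongue to the right at about (382,130). I'll measure the lip against the louvre.

```bash
python3 binm.py cwrist "[0.5405,0.1532,0.2310]"; python3 - <<'E'
from h import *
import pickle
c,W=pickle.load(open("cwrist.pkl","rb"));
yaw=np.radians(83);R=np.array([[np.cos(yaw),np.sin(yaw)],[-np.sin(yaw),np.cos(yaw)]])
for col in (230,300): 
  for r in range(95,160,3):
    w=W[r,col];p=R@(w[:2]-[.533,.205]);print(r,p.round(4),w[2].round(4),end=" | ")
  print()
E
```

```text
tool X,Y [-0.0505 -0.0138]
web 7849 z 0.2252638171385554 rel tool -0.005736182861444616
X -0.0157..0.0029  Y -0.0627..0.0341
((546.3626708984375, 196.64173889160156), (19.56587028503418, 100.53870391845703), 83.0289306640625)
slope X,Y [-0.01401331 -0.0011955   0.22584053]
-0.04 0.0026; -0.02 0.0027; 0.0 0.0028; 0.02 0.0029; 0.04 0.0031; 
tab? 3512 ((541.0028076171875, 157.75347900390625), (47.99729919433594, 31.836563110351562), 54.130836486816406) 0.2591035039400633
95 [0.0238 0.0002] 0.1701 | 98 [0.0221 0.0004] 0.1691 | 101 [0.0203 0.0004] 0.1689 | 104 [0.0194 0.0034] 0.1285 | 107 [0.0173 0.0035] 0.1283 | 110 [0.0151 0.0035] 0.1286 | 113 [0.013  0.0014] 0.1577 | 116 [0.0111 0.0014] 0.1585 | 119 [0.0092 0.0016] 0.157 | 122 [0.0071 0.0019] 0.1533 | 125 [0.005  0.0021] 0.1514 | 128 [0.0028 0.0025] 0.147 | 131 [0.0003 0.0032] 0.1386 | 134 [ 0.0028 -0.002 ] 0.2083 | 137 [ 0.0026 -0.0032] 0.2255 | 140 [ 0.0011 -0.0031] 0.2246 | 143 [-0.0001 -0.0032] 0.2258 | 146 [-0.0015 -0.0032] 0.2263 | 149 [-0.003  -0.0031] 0.2251 | 152 [-0.0043 -0.0031] 0.2261 | 155 [-0.0058 -0.003 ] 0.2251 | 158 [-0.0073 -0.0029] 0.2247 | 
95 [ 0.0235 -0.0427] 0.1706 | 98 [ 0.0218 -0.0429] 0.17 | 101 [ 0.0203 -0.0444] 0.1595 | 104 [ 0.0191 -0.0486] 0.1299 | 107 [ 0.0169 -0.0488] 0.129 | 110 [ 0.0148 -0.0488] 0.1293 | 113 [ 0.0128 -0.0449] 0.1578 | 116 [ 0.0108 -0.0448] 0.1585 | 119 [ 0.0089 -0.0452] 0.1563 | 122 [ 0.0068 -0.0458] 0.1527 | 125 [ 0.0046 -0.0464] 0.1485 | 128 [ 0.0016 -0.0494] 0.1283 | 131 [ 0.0003 -0.0471] 0.1448 | 134 [ 0.0026 -0.0381] 0.2083 | 137 [ 0.0024 -0.0356] 0.2259 | 140 [ 0.001  -0.0356] 0.2259 | 143 [-0.0004 -0.0357] 0.2257 | 146 [-0.0018 -0.0358] 0.2256 | 149 [-0.0032 -0.0358] 0.2254 | 152 [-0.0045 -0.0358] 0.2261 | 155 [-0.0061 -0.0361] 0.2245 | 158 [-0.0074 -0.036 ] 0.2254 |
```

>>> {"op": "arm_command", "data": {"increments": [0.0005,0.0045,-0.018,0,0,0,1,0,0,-0.018,0,0,0,1,0,0,0,0,0,0,1,0,0,0,0,0,0,1]}}

```text
time: 11.08
tool_pos: [0.5407, 0.1578, 0.1949]
tcp_rot: [3.141, -0.0, 1.443]
contact_force: [0.3, 0.5, -2.9]
finger_gap: 0.0086
```

```bash
python3 look.py d wrist ; python3 - <<'E'
from h import *
o=observe();print(o["tool_pos"],o["contact_force"])
E
python3 geo.py dwrist|grep back; python3 binm.py dwrist "[0.5407,0.1577,0.195]"
```

```text
{'time': 11.075, 'tool_pos': [0.5407, 0.1578, 0.1949], 'tcp_rot': [3.1409, -0.0003, 1.4427], 'contact_force': [0.2554, 0.5066, -2.8881], 'finger_gap': 0.0086}
wrist bin_grip [260.2 254.5] 0.95 [0.5443 0.162  0.2119]
wrist bin_grip [231.9 134.4] 0.33 [0.5396 0.2141 0.2119]
wrist bin_flange [254.9 138.1] 0.78 [0.548  0.2082 0.1699]
wrist louvre [231.  143.6] 0.77 [0.5343 0.2061 0.16  ]
wrist louvre [254.6 219.3] 0.37 [0.5417 0.1603 0.16  ]
wrist tongue [389.9 144.9] 0.78 [0.6189 0.1953 0.1675]
wrist strip [227.3 134.4] 0.91 [0.5324 0.2109 0.153 ]
[0.54044391 0.15779694 0.19459706] [-0.79909749  0.34678026 -1.4241967 ]
 back Y -0.120 n38 X range 0.0204..0.0244 med z 0.1701
 back Y -0.090 n1324 X range 0.0080..0.0283 med z 0.1716
 back Y -0.060 n508 X range 0.0203..0.0243 med z 0.1701
 back Y -0.030 n471 X range 0.0205..0.0241 med z 0.1700
 back Y 0.000 n511 X range 0.0202..0.0243 med z 0.1700
 back Y 0.030 n469 X range 0.0203..0.0239 med z 0.1700
 back Y 0.060 n496 X range 0.0201..0.0241 med z 0.1700
 back Y 0.090 n481 X range 0.0202..0.0241 med z 0.1700
 back Y 0.120 n164 X range 0.0204..0.0239 med z 0.1699
tool X,Y [-0.046  -0.0134]
web 7807 z 0.18865614893261365 rel tool -0.006343851067386358
X -0.0112..0.0074  Y -0.0624..0.0345
((546.6695556640625, 201.09825134277344), (19.594499588012695, 100.36744689941406), 83.00187683105469)
slope X,Y [-0.01719866 -0.00062036  0.18937851]
-0.04 0.0072; -0.02 0.0073; 0.0 0.0074; 0.02 0.0075; 0.04 0.0076; 
tab? 3488 ((541.3663940429688, 162.2795867919922), (48.28455352783203, 32.15428924560547), 54.7981071472168) 0.22258619927415985
```

View pics/dwrist.png

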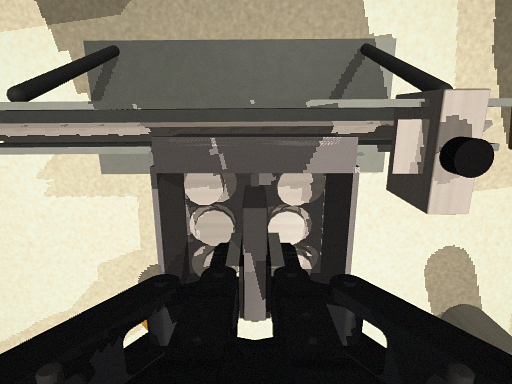

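The flange's mid-thickness is about 5 mm behind the louvre face, its edge is 6 mm above the louvre top, and it is clear of the tongue. Lowering gently with force checks.

>>> {"op": "arm_command", "data": {"increments": [0,0,-0.004,0,0,0,1,0,0,-0.004,0,0,0,1,0,0,-0.003,0,0,0,1,0,0,0,0,0,0,1]}}

```text
time: 11.92
tool_pos: [0.5401, 0.1577, 0.1829]
tcp_rot: [-3.141, 0.0, 1.443]
contact_force: [-0.5, -0.6, -3.5]
finger_gap: 0.0089
```

>>> {"op": "arm_command", "data": {"increments": [0,-0.0005,-0.002,0,0,0,1,0,-0.0005,-0.002,0,0,0,1,0,0,0,0,0,0,1]}}

```text
time: 12.3
tool_pos: [0.5404, 0.1562, 0.1794]
tcp_rot: [3.141, 0.0, 1.442]
contact_force: [-0.1, -1.6, -1.9]
finger_gap: 0.0085
```

>>> {"op": "arm_command", "data": {"increments": [0,-0.0005,-0.002,0,0,0,1,0,-0.0005,-0.002,0,0,0,1,0,0,0,0,0,0,1]}}

```text
time: 12.68
tool_pos: [0.5405, 0.1553, 0.1753]
tcp_rot: [3.141, 0.0, 1.442]
contact_force: [1.1, -4.2, 0.1]
finger_gap: 0.0088
```

>>> {"op": "arm_command", "data": {"increments": [0,0,-0.002,0,0,0,1,0,0,0,0,0,0,1]}}

```text
time: 12.92
tool_pos: [0.5401, 0.1555, 0.1727]
tcp_rot: [-3.141, 0.001, 1.443]
contact_force: [0.7, -3.3, -2.8]
finger_gap: 0.009
```

>>> {"op": "arm_command", "data": {"increments": [0,0,-0.0015,0,0,0,1,0,0,0,0,0,0,1]}}

```text
time: 13.18
tool_pos: [0.54, 0.1557, 0.1714]
tcp_rot: [-3.141, 0.0, 1.443]
contact_force: [0.2, -4.0, -2.2]
finger_gap: 0.0088
```

>>> {"op": "arm_command", "data": {"increments": [0,0,-0.0015,0,0,0,1,0,0,0,0,0,0,1]}}

```text
time: 13.42
tool_pos: [0.5402, 0.1558, 0.1703]
tcp_rot: [-3.141, -0.0, 1.443]
contact_force: [-0.2, -3.6, -1.1]
finger_gap: 0.0091
```

>>> {"op": "arm_command", "data": {"increments": [0,0,-0.001,0,0,0,1,0,0,0,0,0,0,1]}}

```text
time: 13.68
tool_pos: [0.5402, 0.1557, 0.17]
tcp_rot: [3.141, -0.0, 1.443]
contact_force: [-3.3, -5.0, 5.5]
finger_gap: 0.009
```

>>> {"op": "arm_command", "data": {"increments": [0,0,-0.001,0,0,0,1,0,0,0,0,0,0,1]}}

```text
time: 13.92
tool_pos: [0.5402, 0.1555, 0.1698]
tcp_rot: [3.141, -0.001, 1.442]
contact_force: [-5.7, -5.5, 11.6]
finger_gap: 0.009
```

>>> {"op": "arm_command", "data": {"increments": [0,0,-0.001,0,0,0,1,0,0,0,0,0,0,1]}}

```text
time: 14.18
tool_pos: [0.5403, 0.1553, 0.1692]
tcp_rot: [3.141, -0.001, 1.442]
contact_force: [-5.8, -6.6, 14.5]
finger_gap: 0.0091
```

>>> {"op": "arm_command", "data": {"increments": [0,0,0,0,0,0,1,0,0,0,0,0,0,1]}}

```text
time: 14.42
tool_pos: [0.5403, 0.1553, 0.1692]
tcp_rot: [3.141, -0.001, 1.442]
contact_force: [-6.7, -6.5, 14.8]
finger_gap: 0.0092
```

```bash
python3 look.py e wrist scene; python3 geo.py ewrist|grep -E "back|stop|tong"; python3 binm.py ewrist "[0.5403,0.1553,0.1692]"
```

```text
{'time': 14.425, 'tool_pos': [0.5403, 0.1553, 0.1692], 'tcp_rot': [3.1406, -0.0007, 1.4421], 'contact_force': [-6.692, -6.4929, 14.8499], 'finger_gap': 0.0092}
wrist bin_grip [256.4 254.2] 0.67 [0.5422 0.1599 0.1862]
wrist bin_flange [257.  132.8] 0.64 [0.549  0.2083 0.1442]
wrist louvre [232.8 143.5] 0.82 [0.537  0.2059 0.16  ]
wrist tongue [226.5 134.5] 0.71 [0.5353 0.2109 0.1675]
wrist tongue [415.4 141.2] 0.7 [0.6195 0.197  0.1675]
wrist strip [226.7 134.7] 0.71 [0.5341 0.2099 0.153 ]
scene bin_grip [392.6 163.5] 0.71 [0.6378 0.1807 0.1862]
scene bin_grip [359.4 144.4] 0.57 [0.5368 0.1539 0.1862]
scene bin_flange [374.5 153.7] 0.56 [0.5454 0.2031 0.1442]
scene louvre [370.2 146.6] 0.65 [0.5307 0.197  0.16  ]
scene tongue [395.8 163.2] 0.9 [0.6238 0.2059 0.1675]
scene strip [370.2 144.3] 0.83 [0.5152 0.2095 0.153 ]
 back Y -0.090 n2048 X range 0.0080..0.0283 med z 0.1716
 back Y -0.060 n712 X range 0.0202..0.0243 med z 0.1700
 back Y -0.030 n708 X range 0.0202..0.0243 med z 0.1700
 back Y 0.000 n722 X range 0.0202..0.0242 med z 0.1700
 back Y 0.030 n700 X range 0.0202..0.0240 med 
[... 285 characters left out ...]
 top n5792 X -0.0328..0.0276 Y -0.1234..-0.1021 zmed 0.1818 ((606.0774536132812, 189.24098205566406), (63.39567184448242, 96.01209259033203), 89.18536376953125)
 tongue n3549 X -0.0317..0.0169 Y -0.1037..-0.0604 zmed 0.1724
tool X,Y [-0.0484 -0.0133]
web 11848 z 0.16346269121228732 rel tool -0.005737308787712669
X -0.0136..0.0136  Y -0.0713..0.0439
((546.2273559570312, 203.5668182373047), (29.186830520629883, 119.95841979980469), 82.97547149658203)
slope X,Y [-0.0276598   0.00056241  0.16493486]
-0.04 0.0147; -0.02 0.0148; 0.0 0.0144; 0.02 0.0141; 0.04 0.0138; 
tab? 3472 ((541.9149780273438, 159.74549865722656), (32.029029846191406, 48.432884216308594), 20.08498764038086) 0.19710343777509173
```

View pics/ewrist.png

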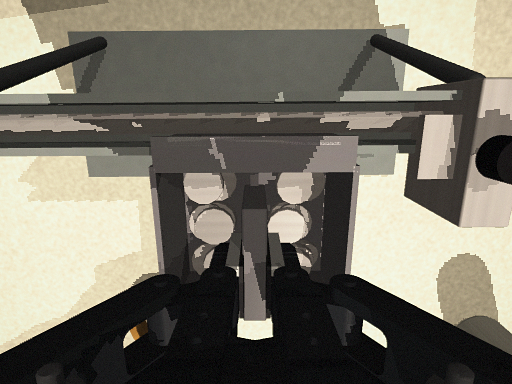

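The bin is home: the web top measures z≈0.1637 and the vertical reaction rose sharply. The lip lies over the pocket at row 138 and the tongue is still to the right at about (437,145). I'll ease the press and slide toward the stop.

>>> {"op": "arm_command", "data": {"increments": [0,0,0.0012,0,0,0,1,0.005,-0.0006,0,0,0,0,1,0.005,-0.0006,0,0,0,0,1]}}

```text
time: 15.5
tool_pos: [0.5488, 0.1551, 0.1694]
tcp_rot: [-3.139, -0.001, 1.444]
contact_force: [-9.4, -3.4, 9.3]
finger_gap: 0.0087
```

>>> {"op": "arm_command", "data": {"increments": [0.005,-0.0006,0,0,0,0,1,0.005,-0.0006,0,0,0,0,1]}}

```text
time: 15.75
tool_pos: [0.5589, 0.154, 0.1694]
tcp_rot: [-3.139, -0.001, 1.444]
contact_force: [-9.2, -3.7, 10.2]
finger_gap: 0.0086
```

>>> {"op": "arm_command", "data": {"increments": [0.005,-0.0006,0,0,0,0,1,0.005,-0.0006,0,0,0,0,1,0,0,0,0,0,0,1]}}

```text
time: 16.12
tool_pos: [0.5697, 0.1527, 0.1695]
tcp_rot: [-3.141, -0.001, 1.443]
contact_force: [-6.6, -3.8, 8.7]
finger_gap: 0.0089
```

```bash
python3 look.py f wrist; python3 - <<'E'
from h import *
import pickle
c,W=pickle.load(open("fwrist.pkl","rb"))
im=c["frame"][90:250,250:512,::-1];cv2.imwrite("pics/crop3.png",cv2.resize(im,None,fx=3,fy=3,interpolation=cv2.INTER_CUBIC))
yaw=np.radians(83);R=np.array([[np.cos(yaw),np.sin(yaw)],[-np.sin(yaw),np.cos(yaw)]])
for r in (142,160,170,185):
  for col in range(335,400,3):
    w=W[r,col];p=R@(w[:2]-[.533,.205]);print(col,p.round(4),w[2].round(3),end=" | ")
  print()
E
```

```text
{'time': 16.125, 'tool_pos': [0.5697, 0.1527, 0.1695], 'tcp_rot': [-3.1407, -0.0009, 1.4435], 'contact_force': [-6.6148, -3.8342, 8.6681], 'finger_gap': 0.0089}
wrist bin_grip [254.7 254.1] 0.86 [0.5709 0.1574 0.1865]
wrist bin_flange [254.5 135.2] 0.96 [0.5768 0.2047 0.1445]
wrist louvre [168.2 144.8] 0.78 [0.5355 0.2065 0.16  ]
wrist tongue [350.3 144.1] 0.73 [0.6196 0.1969 0.1675]
wrist strip [166.6 133.8] 0.86 [0.5338 0.2115 0.153 ]
335 [ 0.0031 -0.0808] 0.164 | 338 [ 0.0031 -0.0821] 0.164 | 341 [ 0.0031 -0.0836] 0.164 | 344 [ 0.0031 -0.0851] 0.164 | 347 [ 0.0032 -0.0861] 0.165 | 350 [ 0.0031 -0.0877] 0.164 | 353 [ 0.0037 -0.087 ] 0.171 | 356 [ 0.0039 -0.0877] 0.173 | 359 [ 0.0038 -0.0893] 0.172 | 362 [ 0.0039 -0.0904] 0.173 | 365 [ 0.0039 -0.0915] 0.173 | 368 [ 0.0037 -0.0936] 0.171 | 371 [ 0.0039 -0.094 ] 0.173 | 374 [ 0.0037 -0.0963] 0.171 | 377 [ 0.004  -0.0964] 0.174 | 380 [ 0.0037 -0.0987] 0.172 | 383 [ 0.0039 -0.0993] 0.173 | 386 [ 0.0038 -0.1011] 0.172 | 389 [ 0.0039 -0.1019] 0.173 | 392 [ 0.004  -0.1026] 0.175 | 395 [ 0.0043 -0.1025] 0.178 | 398 [ 0.0046 -0.1025] 0.181 |
[... 1279 characters left out ...]
] 0.181 | 398 [-0.007  -0.1035] 0.181 | 
335 [-0.0244 -0.09  ] 0.133 | 338 [-0.0231 -0.0902] 0.139 | 341 [-0.0218 -0.0903] 0.145 | 344 [-0.0203 -0.0901] 0.151 | 347 [-0.0191 -0.0901] 0.156 | 350 [-0.018  -0.0902] 0.161 | 353 [-0.0173 -0.0907] 0.164 | 356 [-0.0172 -0.0918] 0.165 | 359 [-0.0237 -0.1028] 0.136 | 362 [-0.0226 -0.1029] 0.141 | 365 [-0.0217 -0.103 ] 0.146 | 368 [-0.0204 -0.1026] 0.151 | 371 [-0.0195 -0.1028] 0.155 | 374 [-0.0186 -0.1028] 0.159 | 377 [-0.0179 -0.1031] 0.162 | 380 [-0.0168 -0.1025] 0.167 | 383 [-0.0162 -0.1029] 0.169 | 386 [-0.0153 -0.1027] 0.173 | 389 [-0.0148 -0.103 ] 0.175 | 392 [-0.0141 -0.103 ] 0.179 | 395 [-0.0134 -0.1029] 0.182 | 398 [-0.0133 -0.1039] 0.182 |
```

View pics/crop3.png

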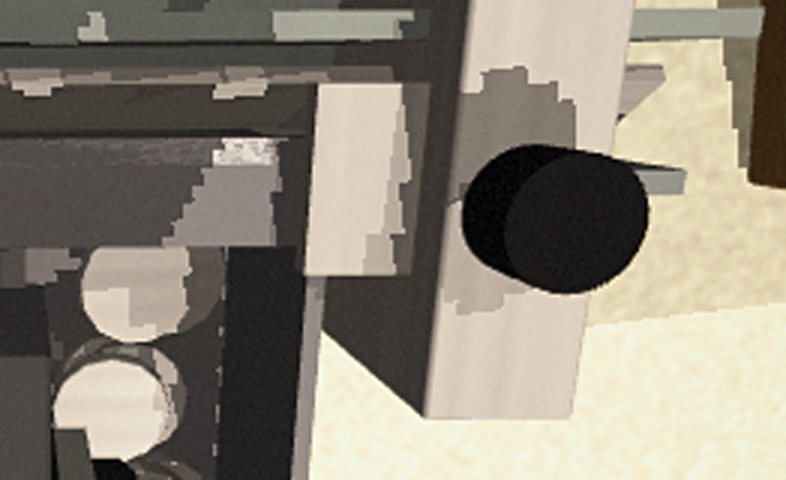

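The crop shows the web already under the tongue (tongue at crop (360,180)). The bin's side is about 10 mm short of the stop face. I'll approach slowly.

>>> {"op": "arm_command", "data": {"increments": [0.004,-0.0005,0,0,0,0,1,0.003,-0.0004,0,0,0,0,1,0,0,0,0,0,0,1]}}

```text
time: 16.85
tool_pos: [0.5764, 0.1518, 0.1695]
tcp_rot: [-3.14, -0.001, 1.444]
contact_force: [-6.3, -4.1, 8.2]
finger_gap: 0.009
```

>>> {"op": "arm_command", "data": {"increments": [0.001,-0.0001,0,0,0,0,1,0,0,0,0,0,0,1]}}

```text
time: 17.1
tool_pos: [0.577, 0.1518, 0.1694]
tcp_rot: [-3.14, -0.001, 1.444]
contact_force: [-7.5, -3.4, 9.1]
finger_gap: 0.0089
```

>>> {"op": "arm_command", "data": {"increments": [0.001,-0.0001,0,0,0,0,1,0,0,0,0,0,0,1]}}

```text
time: 17.35
tool_pos: [0.578, 0.1517, 0.1694]
tcp_rot: [-3.14, -0.001, 1.444]
contact_force: [-7.9, -3.0, 8.8]
finger_gap: 0.0089
```

>>> {"op": "arm_command", "data": {"increments": [0.001,-0.0001,0,0,0,0,1,0,0,0,0,0,0,1]}}

```text
time: 17.6
tool_pos: [0.579, 0.1515, 0.1695]
tcp_rot: [-3.14, -0.001, 1.444]
contact_force: [-7.6, -4.0, 9.3]
finger_gap: 0.0088
```

>>> {"op": "arm_command", "data": {"increments": [0.001,-0.0001,0,0,0,0,1,0,0,0,0,0,0,1]}}

```text
time: 17.85
tool_pos: [0.5794, 0.1515, 0.1694]
tcp_rot: [-3.138, -0.001, 1.444]
contact_force: [-10.8, -3.4, 10.4]
finger_gap: 0.0092
```

>>> {"op": "arm_command", "data": {"increments": [0.001,-0.0001,0,0,0,0,1,0,0,0,0,0,0,1]}}

```text
time: 18.1
tool_pos: [0.5794, 0.1514, 0.1694]
tcp_rot: [-3.137, -0.0, 1.444]
contact_force: [-13.5, -3.2, 11.5]
finger_gap: 0.0089
```

>>> {"op": "arm_command", "data": {"increments": [0.0005,0,0,0,0,0,1,0,0,0,0,0,0,1]}}

```text
time: 18.35
tool_pos: [0.5794, 0.1514, 0.1694]
tcp_rot: [-3.136, -0.0, 1.444]
contact_force: [-15.2, -3.3, 14.5]
finger_gap: 0.0094
```

>>> {"op": "arm_command", "data": {"increments": [0.0005,0,0,0,0,0,1,0,0,0,0,0,0,1,0,0,0,0,0,0,1,0,0,0,0,0,0,1]}}

```text
time: 18.85
tool_pos: [0.5795, 0.1514, 0.1694]
tcp_rot: [-3.135, -0.0, 1.444]
contact_force: [-17.9, -4.1, 15.4]
finger_gap: 0.0089
```

```bash
python3 look.py g wrist; python3 - <<'E'
from h import *
import pickle
c,W=pickle.load(open("gwrist.pkl","rb"))
im=c["frame"][90:250,230:492,::-1];cv2.imwrite("pics/crop4.png",cv2.resize(im,None,fx=3,fy=3,interpolation=cv2.INTER_CUBIC))
yaw=np.radians(83);R=np.array([[np.cos(yaw),np.sin(yaw)],[-np.sin(yaw),np.cos(yaw)]])
for r in (142,160,187):
  for col in range(315,375,3):
    w=W[r,col];p=R@(w[:2]-[.533,.205]);print(col,p.round(4),w[2].round(3),end=" | ")
  print()
E
```

```text
{'time': 18.85, 'tool_pos': [0.5795, 0.1514, 0.1694], 'tcp_rot': [-3.135, -0.0, 1.4441], 'contact_force': [-17.8938, -4.1414, 15.4212], 'finger_gap': 0.0089}
wrist bin_grip [255.8 249.9] 0.64 [0.5815 0.1581 0.1864]
wrist bin_flange [260.1 134.1] 0.6 [0.5894 0.2036 0.1444]
wrist louvre [144.6 144. ] 0.6 [0.5341 0.207  0.16  ]
wrist tongue [327.8 144.3] 0.97 [0.6192 0.1969 0.1675]
wrist strip [147.8 134.7] 0.8 [0.5341 0.2109 0.153 ]
315 [nan nan] nan | 318 [ 0.0032 -0.0826] 0.164 | 321 [ 0.0031 -0.0842] 0.163 | 324 [ 0.0032 -0.0854] 0.165 | 327 [ 0.0032 -0.0868] 0.164 | 330 [ 0.0038 -0.0867] 0.171 | 333 [ 0.004  -0.0874] 0.173 | 336 [ 0.0038 -0.0891] 0.172 | 339 [ 0.0038 -0.0904] 0.172 | 342 [nan nan] nan | 345 [ 0.0039 -0.0927] 0.173 | 348 [ 0.0038 -0.0943] 0.172 | 351 [ 0.0038 -0.0956] 0.172 | 354 [ 0.0038 -0.0969] 0.172 | 357 [ 0.0039 -0.098 ] 0.173 | 360 [ 0.004 -0.099] 0.173 | 363 [ 0.004  -0.1003] 0.173 | 366 [ 0.0038 -0.1021] 0.172 | 369 [ 0.004  -0.1029] 0.174 | 372 [ 0.0043 -0.1027] 0.178 | 
315 [-0.0053 -0.0819] 0.163 | 318 [-0.0051 -0.083 ] 0.165 | 321 [-0.0052 -0.0844] 0.16
[... 409 characters left out ...]
016] 0.172 | 366 [-0.0041 -0.1027] 0.172 | 369 [-0.0036 -0.103 ] 0.175 | 372 [-0.0029 -0.1027] 0.18 | 
315 [-0.0295 -0.0912] 0.117 | 318 [-0.0294 -0.093 ] 0.117 | 321 [-0.0297 -0.0951] 0.116 | 324 [-0.032  -0.0992] 0.106 | 327 [-0.0305 -0.0997] 0.113 | 330 [-0.0283 -0.0995] 0.122 | 333 [-0.0269 -0.0999] 0.128 | 336 [-0.0255 -0.1001] 0.134 | 339 [-0.0237 -0.0998] 0.141 | 342 [-0.0223 -0.0999] 0.147 | 345 [-0.021  -0.0999] 0.153 | 348 [-0.0199 -0.1001] 0.157 | 351 [-0.0187 -0.1001] 0.162 | 354 [-0.0182 -0.1009] 0.164 | 357 [-0.0182 -0.1023] 0.164 | 360 [-0.0177 -0.1031] 0.166 | 363 [-0.0169 -0.1032] 0.17 | 366 [-0.0157 -0.1029] 0.175 | 369 [-0.0151 -0.1033] 0.177 | 372 [-0.0144 -0.1035] 0.18 |
```

View pics/crop4.png

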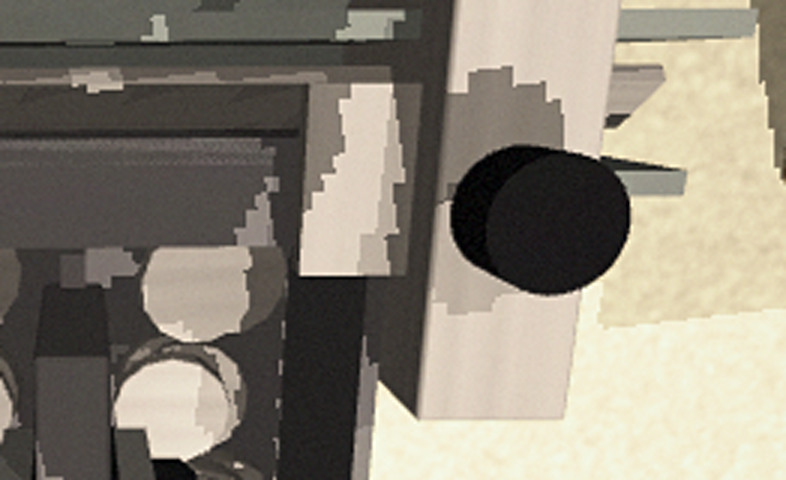

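The bin's side is flush with the stop face, with the web under the tongue. Next I unload the preload, open part-way and check.

>>> {"op": "arm_command", "data": {"increments": [-0.0015,0,0.0005,0,0,0,1,-0.001,0,0.0005,0,0,0,1,0,0,0,0,0,0,1]}}

```text
time: 19.58
tool_pos: [0.5794, 0.1516, 0.1697]
tcp_rot: [-3.139, -0.001, 1.444]
contact_force: [-6.4, -2.3, 3.8]
finger_gap: 0.009
```

>>> {"op": "arm_command", "data": {"increments": [-0.0008,0,0,0,0,0,1,0,0,0,0,0,0,0.7,0,0,0,0,0,0,0.45,0,0,0,0,0,0,0.45,0,0,0,0,0,0,0.45], "grip_force": 20}}

```text
time: 20.2
tool_pos: [0.5802, 0.1509, 0.1695]
tcp_rot: [3.141, -0.0, 1.443]
contact_force: [0.3, -0.6, 0.1]
finger_gap: 0.0235
```

```bash
python3 look.py i wrist; cp pics/iwrist.png pics/i2.png
```

```text
{'time': 20.2, 'tool_pos': [0.5802, 0.1509, 0.1695], 'tcp_rot': [3.1414, -0.0002, 1.4428], 'contact_force': [0.2591, -0.566, 0.1145], 'finger_gap': 0.0235}
wrist bin_grip [252.8 255.1] 0.72 [0.5805 0.1553 0.1865]
wrist bin_flange [255.9 135. ] 0.64 [0.5881 0.2029 0.1445]
wrist louvre [139.5 142.6] 0.6 [0.5328 0.2075 0.16  ]
wrist tongue [326.8 144.9] 0.66 [0.6196 0.196  0.1675]
wrist strip [145.4 131.5] 0.85 [0.5343 0.2121 0.153 ]
```

View pics/iwrist.png

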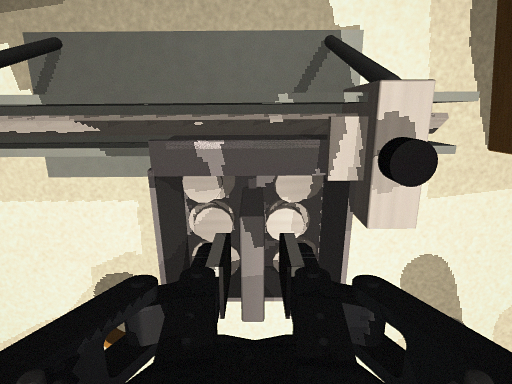

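The fingers (columns ~220 and ~290) are clear of the tab at about column 255, and the wrist force is near zero. Retreating straight up.

>>> {"op": "arm_command", "data": {"increments": [0,0,0.01,0,0,0,0.45,0,0,0.02,0,0,0,0.45,0,0,0.03,0,0,0,0.45,0,0,0.04,0,0,0,0.45,0,0,0,0,0,0,0.45]}}

```text
time: 21.18
tool_pos: [0.5817, 0.1509, 0.2735]
tcp_rot: [3.135, -0.003, 1.443]
contact_force: [0.0, 0.5, 0.5]
finger_gap: 0.0235
```

```bash
python3 look.py j wrist scene top; python3 - <<'E'
from h import *
import pickle
c,W=pickle.load(open("jwrist.pkl","rb"));f=W.reshape(-1,3);f=f[np.isfinite(f).all(1)]
yaw=np.radians(83);R=np.array([[np.cos(yaw),np.sin(yaw)],[-np.sin(yaw),np.cos(yaw)]])
P=(f[:,:2]-[.533,.205])@R.T;X,Y=P.T;z=f[:,2]
bc=-0.0525
m=(X>-.013)&(X<.006)&(Y>-.082)&(Y<-.01)&(z>.158)&(z<.17);print("web",m.sum(),np.median(z[m]),"X",np.percentile(X[m],[1,99]),"Y",np.percentile(Y[m],[1,99]))
A=np.c_[X[m],Y[m],np.ones(m.sum())];print(np.linalg.lstsq(A,z[m],rcond=None)[0])
m=(X>-.08)&(X<-.015)&(Y<.02)&(Y>-.1024)&(z>.158)&(z<.168);r=np.percentile(Y[m],[.5,99.5]);print("rims Y",r,"X",np.percentile(X[m],[1,99]))
for s in (Y<-.08,Y>-.02):
    q=m&s; A=np.c_[X[q],np.ones(q.sum())];print(q.sum(),np.median(Y[q]),np.median(z[q]),np.linalg.lstsq(A,z[q],rcond=None)[0])
m=(X>-.08)&(X<-.015)&(abs(Y+.052)<.02)&(z>.19)&(z<.206);print("tab",m.sum(),np.median(z[m]),np.percentile(Y[m],[1,99]),np.percentile(X[m],[1,99]))
m=(z>.176)&(z<.19)&(Y<-.095)&(Y>-.14)&(abs(X)<.03);print("face",np.percentile(Y[m],99))
E
```

```text
{'time': 21.175, 'tool_pos': [0.5817, 0.1509, 0.2735], 'tcp_rot': [3.1352, -0.0028, 1.4425], 'contact_force': [0.0099, 0.5001, 0.5419], 'finger_gap': 0.0235}
wrist bin_grip [253.5 198.7] 0.73 [0.5855 0.1803 0.2905]
wrist bin_flange [252.4 124.3] 0.88 [0.5888 0.2086 0.2485]
wrist louvre [183.6 133. ] 0.68 [0.5332 0.2057 0.16  ]
wrist tongue [291.6 129. ] 0.75 [0.6179 0.1983 0.1675]
wrist tongue [253.3 124.6] 0.36 [0.589  0.2053 0.1675]
wrist strip [186.9 125.5] 0.91 [0.5355 0.211  0.153 ]
scene bin_grip [369.5 153.7] 0.73 [0.6825 0.0608 0.2905]
scene bin_flange [383.6 160.7] 0.62 [0.6765 0.1111 0.2485]
scene louvre [371.  141.6] 0.67 [0.5135 0.2121 0.16  ]
scene louvre [189.5 214.8] 0.38 [ 0.5524 -0.3157  0.16  ]
scene tongue [390.8 162. ] 0.86 [0.6142 0.1978 0.1675]
scene strip [373.4 144.6] 0.94 [0.5202 0.2164 0.153 ]
top bin_grip [159.7 176.4] 0.94 [0.5595 0.1366 0.2905]
top bin_flange [149.  176.4] 0.9 [0.5686 0.1743 0.2485]
top louvre [146.3 190.6] 0.58 [0.546  0.2012 0.16  ]
top tongue [308.9 148.2] 0.6 [ 0.6702 -0.2679  0.1675]
top tongue [151.1 166.2] 0.48 [0.6163 0.1886 0.1675]
top strip [144.7 192.2] 0.8 [0.5426 0.2073 0.153 ]
web 2072 0.16389000057150196 X [-0.01278337  0.00429915] Y [-0.08122943 -0.01074796]
[0.01812572 0.00093528 0.16389551]
rims Y [-0.10236536 -0.00292406] X [-0.07912151 -0.01545168]
261 -0.1008941152885246 0.16093586269328797 [0.05691711 0.16343133]
320 -0.0046982677393039695 0.16091593524118164 [0.05986459 0.16360306]
tab 926 0.19507558497380115 [-0.05788389 -0.04800349] [-0.07114871 -0.02198279]
face -0.10273054246498933
```

View pics/jwrist.png

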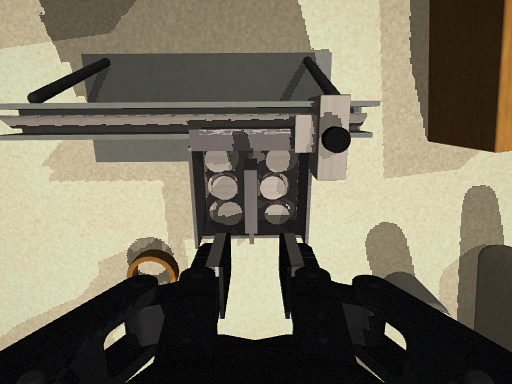

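View pics/jscene.png

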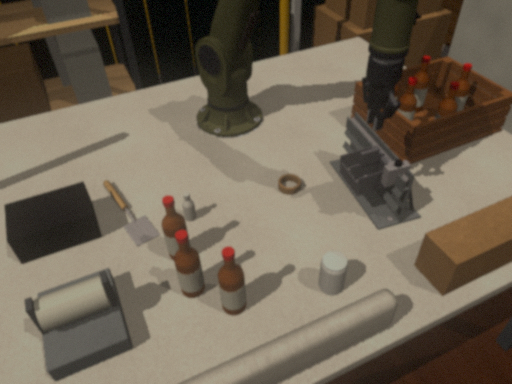

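The bin hangs at about (250,185), against the stop and under the tongue. The gripper is clear and the other objects are where they were. A last check that it is at rest, then I hand in.

>>> {"op": "arm_command", "data": {"increments": [0,0,0.02,0,0,0,0.45,0,0,0,0,0,0,0.45,0,0,0,0,0,0,0.45,0,0,0,0,0,0,0.45,0,0,0,0,0,0,0.45]}}

```text
time: 22.85
tool_pos: [0.5798, 0.1507, 0.289]
tcp_rot: [-3.141, 0.0, 1.443]
contact_force: [-0.2, 0.9, -0.3]
finger_gap: 0.0235
```

```bash
python3 - <<'E'
from h import *
c=read_camera("wrist");W=cloud(c);f=W.reshape(-1,3);f=f[np.isfinite(f).all(1)]
yaw=np.radians(83);R=np.array([[np.cos(yaw),np.sin(yaw)],[-np.sin(yaw),np.cos(yaw)]])
P=(f[:,:2]-[.533,.205])@R.T;X,Y=P.T;z=f[:,2]
m=(X>-.013)&(X<.006)&(Y>-.082)&(Y<-.01)&(z>.158)&(z<.17);print("web",np.median(z[m]),np.percentile(X[m],99))
m=(X>-.08)&(X<-.015)&(Y<.02)&(Y>-.1024)&(z>.158)&(z<.168);q=m&(Y>-.02);print(np.polyfit(X[q],z[q],1))
m=(X>-.08)&(X<-.015)&(abs(Y+.052)<.02)&(z>.19)&(z<.206);print("tab",np.percentile(Y[m],[1,99]),np.polyfit(X[m],z[m],1))
t=read_camera("top");
for l in ["cola1","can","tape","sprayer","scraper"]: print(l,[atz(t,r["at"],0).round(3)[:2].tolist() for r in place_of(t,l)[:3] if r["confidence"]>.4])
job_done()
E
```

```text
web 0.16389322621130714 0.004342236506424579
[0.05818308 0.16342132]
tab [-0.05782167 -0.0480137 ] [0.05382282 0.19743154]
cola1 [[0.517, -0.358], [0.721, -0.295], [0.625, -0.367]]
can [[0.763, -0.058]]
tape [[0.422, 0.011]]
sprayer [[0.406, -0.294]]
scraper [[0.304, -0.437]]
the job is handed in; nothing more can be done
```

The bin is hanging home on the louvre, against the stop under its tongue and released. The job was handed in after about 23 s; no verdict is given.

- **Hooking on:** I gripped the bin by its tab, hooked the lip behind the louvre about 88 mm from the stop, and pressed it home with about 15 N.
- **Pushing on the stop:** I slid it under the tongue and pushed until the wrist read about 18 N sideways. Sliding drag was about 8 N of that, so the force on the stop itself was between about 10 and 18 N. Then I unloaded, let go and backed off upward.

Last checks from the wrist camera:

| Check | Measured | Wanted |
|---|---|---|
| Web top height | 163.9 mm (flange about 18 mm below the louvre top) | 164 mm when home |
| Flange x at the louvre | 2–3 mm | -3 to 6 mm |
| Bin centre to stop face | about 49.8 mm | 45–52.5 mm |
| Tilt (leaning forward) | about 0.055 rad | under 0.14 rad |

Two pictures 1.7 s apart show the bin at rest. The wrist force was near zero and nothing touches the robot. The detected positions of the other things differ from the start only by detector noise, at most about 15 mm. No check failed.

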